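# File the burred edge of a cover plate

### The job

Take the file with the orange grip and file the bare top edge of the grey-green cover plate that stands in the blue clamp: at least two full strokes, laying the file flat and square on the edge with its front half, pushing it forward, away from the robot, until its rear half is on the edge, then lifting it clear for the return so that it never drags backwards over the plate. Afterwards set the file down flat on open bench well away from the clamp, not dropping it, and leave the wooden wire brush alone.

Things in the scene. Friction and masses are not known exactly. Their poses are not given: they have to be found in the camera images.
- file: Flat hand file, loose: a dark steel blade 180 long (x) x 24 wide (y) x 6 mm thick with an upright orange grip block on the middle of its top, 44 long (x) x 28 wide (y) x 50 mm high, its top 56 mm above the blade's underside. Mass about 0.35 kg. Origin: centre of the blade's underside, below the middle of the grip; x runs along the blade to its narrower nose, z up. It lies flat on the bench, nose roughly away from the robot; take the grip across its 28 mm width, from above.
- plate: Grey-green sheet steel cover plate standing upright, 90 wide (y) x 4 mm thick (x), with a bright bare top edge; it shows 48 mm above the clamp's dark steel jaws. Origin: middle of the top edge, 125 mm above the bench; x points level and square to the plate, forward (away from the robot, within about 20 degrees), y along the edge, z up.
- clamp: Blue filing clamp, its base fixed to the bench, 150 (x) x 110 (y) x 52 mm high; origin: centre of its underside, x forward as the plate's, z up. The jaws and the plate ride in it on a sprung slide along x: the plate's origin lies 125 mm above the clamp's, at x = 0 at rest; a file rubbing forward takes the plate forward (up to 6 mm, spring 0.3 N/mm), one dragged backwards pulls it back towards the robot; it springs home by itself. It does not give downwards.
- brush: Wire brush for cleaning files, loose, shaped much like the file but not to be used: brass bristle bed and pale wooden back 180 (x) x 38 (y) x 24 mm high, with a brown wooden grip block 44 x 28 x 50 mm on top (overall 74 mm high). Origin: centre of its underside; x along its length, z up. Leave it where it lies.

How it is judged (in metres and radians):
On the way, in this order (a step that is already met when the one before it is completed fails the run):
1. first stroke: the file rests flat and square on the plate's edge with its front half (grip at least 20 mm short of the edge) (contact force between file and plate above 0.8 N and y of file in the frame of plate between -0.035 and 0.035 m and z of file in the frame of plate between -0.012 and 0.012 m and angle between file's own z axis and vertical below 0.2 rad and angle between the x axis of file and the x axis of plate, either way round below 0.3 rad and x of file in the frame of plate below -0.02 m), for 0.05 s.
2. first stroke: the edge is under the grip, the file bearing on it and dragging it forward (contact force between file and plate above 0.8 N and y of file in the frame of plate between -0.035 and 0.035 m and z of file in the frame of plate between -0.012 and 0.012 m and angle between file's own z axis and vertical below 0.2 rad and angle between the x axis of file and the x axis of plate, either way round below 0.3 rad and x of file in the frame of plate between -0.012 and 0.012 m and x of plate in the frame of clamp above 0.001 m), for 0.02 s.
3. first stroke: the file has gone on until its rear half bears on the edge (grip at least 20 mm past it) (contact force between file and plate above 0.8 N and y of file in the frame of plate between -0.035 and 0.035 m and z of file in the frame of plate between -0.012 and 0.012 m and angle between file's own z axis and vertical below 0.2 rad and angle between the x axis of file and the x axis of plate, either way round below 0.3 rad and x of file in the frame of plate above 0.02 m and x of plate in the frame of clamp above 0.001 m), for 0.02 s.
4. first stroke: the file is lifted off the edge, at least 6 mm clear, at the forward end (contact force between file and plate below 0.1 N and z of file in the frame of plate above 0.006 m and x of file in the frame of plate above 0 m), for 0.05 s.
5. second stroke: the file rests flat and square on the plate's edge with its front half (grip at least 20 mm short of the edge) (all of step 1), for 0.05 s.
6. second stroke: the edge is under the grip, the file bearing on it and dragging it forward (all of step 2), for 0.02 s.
7. second stroke: the file has gone on until its rear half bears on the edge (grip at least 20 mm past it) (all of step 3), for 0.02 s.
8. second stroke: the file is lifted off the edge, at least 6 mm clear, at the forward end (all of step 4), for 0.05 s.
At the end, for the whole second after the job is handed in: After two full forward strokes the file lies flat on the bench (underside within 6 mm of the bench top, tilt under 0.1 rad), at rest and released, its origin more than 140 mm from the plate's in plan, not touching the brush, and the brush is within 30 mm of where it started (height (world z) of file between -0.006 and 0.006 m and angle between file's own z axis and vertical below 0.1 rad and linear speed of file below 0.02 m/s and horizontal distance between file and plate above 0.14 m and contact force between file and the fingers below 0.1 N and contact force between file and brush below 0.1 N and distance of brush from where it was at the start of the episode below 0.03 m).
It fails at once if the plate is dragged back towards the robot (more than 4 mm back from its rest in the clamp) (x of plate in the frame of clamp below -0.004 m).
It fails at once if the brush is moved by more than 30 mm (distance of brush from where it was at the start of the episode above 0.03 m).
It fails at once if the file is dropped (faster than 0.6 m/s within 30 mm of the bench) (height (world z) of file below 0.03 m and linear speed of file above 0.6 m/s).
It also fails if it takes over 61 s, if anything falls off the work surface, if the arm or the gripper's body presses on something with over 40 N, if the wrist force passes 120 N, or if a joint passes its speed limit or range.

### The arm

A 6-joint arm with a two-finger parallel gripper is mounted at the origin on the work surface. World frame = base frame: x ahead of the robot, y to its left, z up, the work surface at z = 0. Lengths are in m, angles in degrees, forces in N, time in s.
With the tool pointing down it reaches from about 0.4 to 0.825 m from the base axis. Payload 7 kg.
Tool frame: the origin (TCP) lies on the centre line of the jaws, within the pads' length; the fingertips stand 14 mm ahead of it and the grasp point (between the pads) lies 5 mm behind it; z points along the fingers, y is the line along which they close (so a half turn about z gives the same grasp; the last joint's range is limited). The gripper opens to 88 mm and grips with 3 to 60 N. Pads are 19 mm wide; open, the fingers measure 130 mm over their backs; the gripper's body (78 mm by 193 mm) begins 47 mm behind the grasp point.
Start: joints at [-52.019, 20.546, 0.682, 0, -70.136, -16.507], TCP at [0.247, -0.628, 0.205] pointing down, gripper open.
Joint ranges: [-176.03, 176.03], [-82.01, 121.73], [-58.28, 71.71], [-173.87, 95.51], [-174.79, -0.11], [-173.66, 173.66]. Speed limits (degrees/s): [136.94, 136.94, 172.46, 180, 180, 180].

### API

Orientations are given as [roll, pitch, yaw] about the fixed x, y, z axes, in that order (R = Rz(yaw) Ry(pitch) Rx(roll)).
In Python, from plant import r gives the robot as it stands.
- The arm moves only by the tool send_rows, never from a script. Its argument "steps" is a list of rows, each an object with "dp": the shift along the tool's x, y, z in mm, a list of three; "roll": the turn about the tool's z in rad; "jaw": the opening in per cent of the stroke, from 0 (shut) to 100 (fully open). In form: [{"dp": [tx, ty, tz], "roll": roll, "jaw": jaw}, ...]. A call has 1 to 5 rows; each row is the pose to reach, as a shift and turn from the pose commanded when the call began, along the tool's axes at that moment; what a row does not reach only later rows make up. A row lasts 1/8 s, in which the tool goes at most 62.5 mm and 10.7 degrees, less where a joint would pass 70% of its speed; a pose out of reach is approached as far as the arm can. A call with a gripper value outside its range is refused whole. The fingers move at their own pace and stop on an object; "newtons" is the grip in N (left out, the last holds). Time passes only in rows, so rows that repeat a pose let the fingers close. It gives the time, the measured TCP pose, the force, the opening and the grip force at its end, in the units of the state.
- r.get_state(): the state, without advancing time (a new reading comes with each control period).
- r.capture(name): name is "side" or "top" or "wrist"; returns a dict with "image" (384x512x3 uint8, blue, green, red), "K" (3x3 intrinsics, pixels), "rvec" (rotation vector, rad) and "tvec" (3), from world to camera coordinates, as OpenCV has them. Camera axes: x right, y down, z forward; pixel columns grow to the right and rows downward; lengths in m; the calibration is good to about 2 mm. A picture is of the moment at which its call begins. There is no depth.
- r.close_job(): hands the job in; it is judged then, once.
The state is a dict: "time_s": time; "joints": joint angles; "qd": joint speeds; "joint_torque": joint torques, N m; "tcp_pos": TCP position; "eef_rot": TCP orientation; "contact_force": force on the tool from outside, world axes, zero at the start; "moment": the same for the moment, N m; "gripper_width": finger opening in m; "gripper_force": force on a finger pad.
Only numpy, scipy, OpenCV 4.12 (cv2) and the standard library are available. Lean on these libraries where they do the work, as an engineer would, in place of code of your own. Each camera call takes 0.05 s, during which the arm holds its last target. There are 200 camera calls.

## Working session

There is one attempt and no reset: what is moved stays moved. The work goes in short steps, Python scripts to look and compute and a tool call to move; the robot and the scene stay as the last step left them, time stands still between calls to the robot, and variables do not carry over. Pictures are saved under pics/ and viewed, at most 10 in all, crops included, and the job is handed in when it is done.

Besides the shell and the picture viewer there is one more tool, called after "Request:" as name(argument=value, ...), one argument or row to a line, values as JSON. send_rows: Moves the arm, as the interface text tells. Its arguments: {"type":"object","properties":{"steps":{"type":"array","items":{"type":"object","properties":{"dp":{"type":"array","items":{"type":"number"}},"roll":{"type":"number"},"jaw":{"type":"number"}}}},"newtons":{"type":"number"}},"required":["steps"]}

```bash
mkdir -p pics && python3 - <<'E'
from plant import r
import cv2,numpy as np
s=r.get_state();print(s)
for n in("side","top"):
    c=r.capture(n);cv2.imwrite(f"pics/{n}0.png",c["image"]);np.savez(f"{n}0.npz",**c);print(n,c["tvec"],c["rvec"],c["K"].tolist())
a=cv2.imread("pics/side0.png");b=cv2.imread("pics/top0.png")
cv2.imwrite("pics/both0.png",cv2.resize(np.vstack([a,b]),(448,600)) )
E
```

```text
{'time_s': 0.0, 'joints': array([-5.20185141e+01,  2.05910346e+01,  6.33704184e-01, -1.85950257e-02,
       -7.01370244e+01, -1.65066287e+01]), 'qd': array([-0.08016866, -0.02899373, -0.01919211,  0.03273128, -0.05975726,
        0.03152948]), 'joint_torque': array([-1.07551332e-03, -5.82717419e+01,  2.93057352e+01,  6.99748412e+00,
        6.76450931e-03, -1.60525137e-04]), 'tcp_pos': array([ 0.2468763 , -0.62766324,  0.20383152]), 'eef_rot': array([ 1.79904567e+02, -1.00509432e-02, -1.58531467e+02]), 'contact_force': array([-0.48769221, -0.22229423,  0.14667587]), 'moment': array([0.02058194, 0.06516816, 0.00388834]), 'gripper_force': 0.0, 'gripper_width': 0.08760960895148412}
side [-0.52097089  0.17538243  0.61861447] [ 2.0489469  -0.43991289  0.28093846] [[377.5088874810691, 0.0, 262.31276141409734], [0.0, 377.5088874810691, 189.41539629736278], [0.0, 0.0, 1.0]]
top [-0.10944533  0.54654861  1.15141728] [ 2.22239394 -2.16803757  0.09845029] [[469.8264298439238, 0.0, 255.01066917392203], [0.0, 469.8264298439238, 194.3067077235347], [0.0, 0.0, 1.0]]
```

View pics/side0.png

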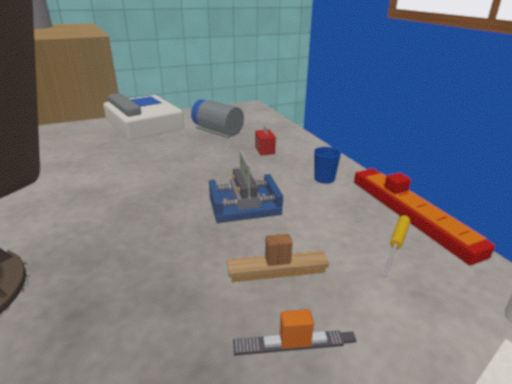

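View pics/top0.png

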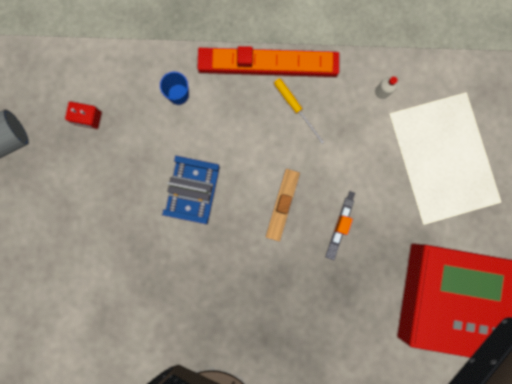

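The side view shows the file with its orange grip at about (296,328), the brush at (278,260) and the plate in the blue clamp at (246,180). In the top view (up = +x) the grip is at (343,226), the brush at (283,204) and the clamp at (191,190). Next I'll measure them.

```bash
cat > h.py <<'E'
import cv2,numpy as np
def cam(c): return cv2.Rodrigues(np.array(c["rvec"],float))[0],np.array(c["tvec"],float).ravel(),np.array(c["K"],float)
def ray(c,p):
    R,t,K=cam(c);return -R.T@t,R.T@np.linalg.solve(K,[p[0],p[1],1])
def plane(c,p,z):
    o,d=ray(c,p);return o+d*(z-o[2])/d[2]
def tri(c1,p1,c2,p2):
    o1,d1=ray(c1,p1);o2,d2=ray(c2,p2)
    s=np.linalg.lstsq(np.c_[d1,-d2],o2-o1,rcond=None)[0]
    a,b=o1+s[0]*d1,o2+s[1]*d2;return (a+b)/2,np.linalg.norm(a-b)
def proj(c,P):
    return cv2.projectPoints(np.array(P,float).reshape(-1,3),np.array(c["rvec"],float),np.array(c["tvec"],float),np.array(c["K"],float),None)[0].reshape(-1,2)
def mask(im,lo,hi,roi=None):
    m=cv2.inRange(cv2.cvtColor(im,cv2.COLOR_BGR2HSV),lo,hi)
    if roi:
        k=np.zeros_like(m);x0,y0,x1,y1=roi;k[y0:y1,x0:x1]=255;m&=k
    return m
def big(m):
    return max(cv2.findContours(m,cv2.RETR_EXTERNAL,cv2.CHAIN_APPROX_NONE)[0],key=cv2.contourArea)
E
python3 - <<'E'
from h import *
T=dict(np.load("top0.npz"));S=dict(np.load("side0.npz"))
# grip
g1=big(mask(T["image"],(5,170,120),(20,255,255),(310,180,380,280)))
g2=big(mask(S["image"],(5,170,100),(20,255,255),(220,290,380,370)))
r1=cv2.minAreaRect(g1);x,y,w,h=cv2.boundingRect(g2);print("grip",r1,(x,y,w,h))
P,e=tri(T,r1[0],S,(x+w/2,y+h/2));print("grip centre",P,e)
# blade: dark or bright vs bench: use known ends
im=T["image"][185:265,320:365];hsv=cv2.cvtColor(im,cv2.COLOR_BGR2HSV)
m=(hsv[...,2]<105).astype(np.uint8)*255
c=big(m|mask(im,(5,170,120),(20,255,255)));rr=cv2.minAreaRect(c);bx=cv2.boxPoints(rr)+[320,185]
print("blade px",bx.tolist());print([plane(T,p,.004).round(4).tolist() for p in bx])
# brush
c=big(mask(T["image"],(8,70,80),(25,200,255),(255,160,310,250)));rr=cv2.minAreaRect(c);
print("brush",[plane(T,p,.024).round(4).tolist() for p in cv2.boxPoints(rr)])
# clamp
c=mask(T["image"],(100,120,60),(125,255,255),(150,145,230,235));rr=cv2.minAreaRect(cv2.findNonZero(c));b=cv2.boxPoints(rr)
print("clamp",rr,[plane(T,p,.04).round(4).tolist() for p in b],plane(T,rr[0],.04))
crop=np.vstack([cv2.resize(T["image"][150:230,155:275],None,fx=4,fy=4,interpolation=2),cv2.resize(S["image"][140:220,195:315],None,fx=4,fy=4,interpolation=2)])
cv2.imwrite("pics/crop.png",crop[:600])
E
```

```text
grip ((343.79998779296875, 224.60000610351562), (12.016655921936035, 17.0762996673584), 18.434946060180664) (281, 310, 32, 38)
grip centre [ 0.47980996 -0.31656568  0.03372219] 0.0019696629824140716
blade px [[335.39999771118164, 230.8000030517578], [340.79999923706055, 214.60000228881836], [352.20000076293945, 218.4000015258789], [346.79999923706055, 234.60000228881836]]
[[0.4631, -0.3012, 0.004], [0.5043, -0.3145, 0.004], [0.4954, -0.3435, 0.004], [0.4542, -0.3302, 0.004]]
brush [[0.4433, -0.1215, 0.024], [0.6183, -0.1689, 0.024], [0.6079, -0.2077, 0.024], [0.433, -0.1599, 0.024]]
clamp ((190.76097106933594, 189.44876098632812), (44.8392219543457, 59.925315856933594), 12.094757080078125) [[0.4938, 0.1284, 0.04], [0.6384, 0.1031, 0.04], [0.618, -0.0052, 0.04], [0.4736, 0.0212, 0.04]] [0.55560085 0.06192432 0.04      ]
```

View pics/crop.png

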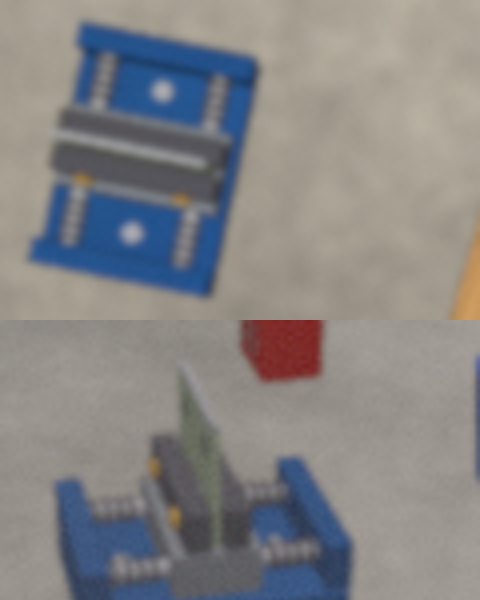

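The crop shows the plate's bright top edge. In the top view it runs from px (168.3,182.8) to (207,190.8). In the side view it runs from about (240.5,151) at the far end to (248.8,167.5) at the near end.

```bash
python3 - <<'E'
from h import *
T=dict(np.load("top0.npz"));S=dict(np.load("side0.npz"))
A,e1=tri(T,(168.3,182.8),S,(240.5,151));B,e2=tri(T,(207,190.8),S,(248.8,167.5))
print(A,e1,B,e2,np.linalg.norm(A-B),(A+B)/2)
a,b=plane(T,(168.3,182.8),.125),plane(T,(207,190.8),.125);d=a-b;print(a,b,(a+b)/2,np.linalg.norm(d),"x-dir yaw",np.degrees(np.arctan2(d[1],d[0]))-90)
# blade axis: dark pixels in top and side
im=T["image"];hsv=cv2.cvtColor(im,cv2.COLOR_BGR2HSV)
bg=cv2.medianBlur(im,5)
m=np.zeros(im.shape[:2],np.uint8);m[186:264,322:362]=255
d=(m>0)&((hsv[...,2]<125))
k=cv2.findNonZero(d.astype(np.uint8));print(len(k),k[:,0].min(0),k[:,0].max(0))
v=cv2.fitLine(k,cv2.DIST_HUBER,0,.01,.01).ravel();t=(k[:,0]-v[2:])@v[:2]
e=[v[2:]+v[:2]*t.min(),v[2:]+v[:2]*t.max()];print(e)
E1,E2=[plane(T,p,.006) for p in e];print(E1,E2,np.linalg.norm(E1-E2),(E1+E2)/2,"yaw",np.degrees(np.arctan2(*(E1-E2)[[1,0]])))
print(plane(T,(343.8,224.6),.056),plane(T,(343.8,224.6),.045))
E
```

```text
[0.56406602 0.10312283 0.12269549] 0.00215985258898966 [0.54747907 0.01495432 0.12431681] 0.001078381467388693 0.08972982720010345 [0.55577254 0.05903857 0.12350615]
[0.56284869 0.10312324 0.125     ] [0.5469265  0.01509694 0.125     ] [0.55488759 0.05911009 0.125     ] 0.08945471652352936 x-dir yaw -10.252802285435848
364 [325 191] [354 259]
[array([327.5595297 , 258.15878073]), array([350.64404297, 191.18791556])]
[ 0.39423169 -0.28194784  0.006     ] [ 0.56418795 -0.33842847  0.006     ] 0.17909547889980454 [ 0.47920982 -0.31018815  0.006     ] yaw 161.61708929797283
[ 0.47870562 -0.31142797  0.056     ] [ 0.47881808 -0.31373737  0.045     ]
```

Request:
send_rows(
  steps=[
    {"dp":[-66,42,0],"roll":0.17,"jaw":100},
    {"dp":[-132,84,0],"roll":0.35,"jaw":100},
    {"dp":[-180,115,0],"roll":0.52,"jaw":100},
    {"dp":[-230,146,0],"roll":0.696,"jaw":100},
    {"dp":[-280,178,0],"roll":0.696,"jaw":100},
  ],
)

```text
time_s: 0.72
tcp_pos: [0.4274, -0.3801, 0.2046]
eef_rot: [180.0, -0.0, 161.4]
contact_force: [0.9, -0.6, 0.8]
gripper_width: 0.0876
gripper_force: 0.0
```

```bash
cat >> h.py <<'E'
def dmove(s,P,yaw):
    """tool-axis shift (mm) and roll (rad) from state s to P, tool pointing down with tool-x at yaw"""
    p=np.array(s["tcp_pos"]);y=np.radians(s["eef_rot"][2]);d=np.array(P)-p
    x=np.array([np.cos(y),np.sin(y)]);w=np.array([np.sin(y),-np.cos(y)])
    dy=(yaw-s["eef_rot"][2]+180)%360-180
    return np.round([d[:2]@x*1e3,d[:2]@w*1e3,-d[2]*1e3],1).tolist(),round(-np.radians(dy),4)
E
python3 - <<'E'
from h import *;from plant import r
s=r.get_state();print(s["time_s"],s["tcp_pos"],s["eef_rot"],s["joints"].round(1),dmove(s,[.479,-.3105,.19],161.6))
E
```

```text
0.725 [ 0.42737842 -0.38007809  0.20456198] [ 1.79993724e+02 -1.63735213e-02  1.61428345e+02] [-22.1  10.9 -12.6  -0.  -66.5 -86.5] ([-26.8, 82.4, 14.6], np.float64(-0.003))
```

Request:
send_rows(
  steps=[
    {"dp":[-13,41,0],"roll":0,"jaw":100},
    {"dp":[-27,82,0],"roll":0,"jaw":100},
    {"dp":[-27,82,0],"roll":0,"jaw":100},
  ],
)

```text
time_s: 1.1
tcp_pos: [0.4796, -0.3103, 0.2044]
eef_rot: [180.0, -0.0, 161.8]
contact_force: [0.0, -0.8, 0.8]
gripper_width: 0.0875
gripper_force: 0.0
```

```bash
python3 - <<'E'
from h import *;from plant import r
s=r.get_state();c=r.capture("wrist");np.savez("w1.npz",**c);cv2.imwrite("pics/w1.png",c["image"])
print(s["time_s"],s["tcp_pos"],s["eef_rot"]);print(-cam(c)[0].T@cam(c)[1])
g=big(mask(c["image"],(5,170,80),(20,255,255)));print(cv2.minAreaRect(g),cv2.boxPoints(cv2.minAreaRect(g)).tolist())
E
```

```text
1.1 [ 0.47956291 -0.31032483  0.20444672] [ 1.79982712e+02 -2.07324388e-02  1.61786745e+02]
[ 0.40101933 -0.28451468  0.38431636]
((253.5, 172.0), (38.0, 21.0), 90.0) [[243.0, 153.0], [264.0, 153.0], [264.0, 191.0], [243.0, 191.0]]
```

View pics/w1.png

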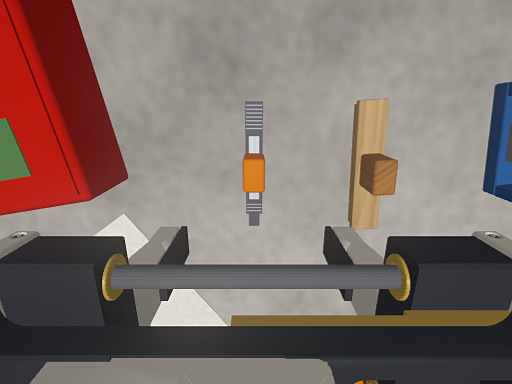

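The wrist view shows the blade vertical in the image: rear end at (254,101), nose at (254,225), grip at (253.5,172). The yaw is aligned.

```bash
python3 - <<'E'
from h import *
W=dict(np.load("w1.npz"));T=dict(np.load("top0.npz"))
a,b=plane(W,(254.3,101),.006),plane(W,(254,225.5),.006);print(a,b,(a+b)/2,np.linalg.norm(a-b),np.degrees(np.arctan2(*(b-a)[[1,0]])))
print([plane(W,p,.056).round(4).tolist() for p in [(243,153),(264,153),(243,191),(264,191)]])
print(tri(W,(253.5,168),T,(343.8,224.6)))
E
```

```text
[ 0.39580443 -0.28417509  0.006     ] [ 0.56661111 -0.34080393  0.006     ] [ 0.48120777 -0.31248951  0.006     ] 0.17994929254109332 -18.342299456510425
[[0.4491, -0.316, 0.056], [0.4571, -0.2917, 0.056], [0.4949, -0.3317, 0.056], [0.5032, -0.3064, 0.056]]
(array([ 0.47738655, -0.31385797,  0.03269908]), np.float64(0.005732138561807912))
```

Request:
send_rows(
  steps=[
    {"dp":[-2,-1.4,55],"roll":0.002,"jaw":100},
    {"dp":[-2,-1.4,110],"roll":0.002,"jaw":100},
    {"dp":[-2,-1.4,150],"roll":0.002,"jaw":100},
    {"dp":[-2,-1.4,174],"roll":0.002,"jaw":100},
    {"dp":[-2,-1.4,176],"roll":0.002,"jaw":100},
  ],
)

```text
time_s: 1.78
tcp_pos: [0.4775, -0.3148, 0.0269]
eef_rot: [-180.0, -0.2, 161.4]
contact_force: [-0.0, 0.7, 1.1]
gripper_width: 0.0878
gripper_force: 0.0
```

Request:
send_rows(
  steps=[
    {"dp":[0,0,0],"roll":0,"jaw":20},
    {"dp":[0,0,0],"roll":0,"jaw":15},
    {"dp":[0,0,0],"roll":0,"jaw":10},
    {"dp":[0,0,0],"roll":0,"jaw":10},
    {"dp":[0,0,0],"roll":0,"jaw":10},
  ],
  newtons=45,
)

```text
time_s: 2.4
tcp_pos: [0.4798, -0.3144, 0.029]
eef_rot: [180.0, 0.0, 161.5]
contact_force: [0.4, 1.0, -0.0]
gripper_width: 0.0432
gripper_force: 0.0
```

Request:
send_rows(
  steps=[
    {"dp":[0,0,0],"roll":0,"jaw":10},
    {"dp":[0,0,0],"roll":0,"jaw":10},
    {"dp":[0,0,0],"roll":0,"jaw":10},
    {"dp":[0,0,0],"roll":0,"jaw":10},
  ],
)

```text
time_s: 2.9
tcp_pos: [0.4797, -0.3144, 0.0288]
eef_rot: [180.0, 0.0, 161.5]
contact_force: [-0.3, 0.6, 1.2]
gripper_width: 0.0271
gripper_force: 45.0
```

Request:
send_rows(
  steps=[
    {"dp":[0,0,-40],"roll":0,"jaw":10},
    {"dp":[0,0,-95],"roll":0,"jaw":10},
    {"dp":[0,0,-150],"roll":0,"jaw":10},
    {"dp":[0,0,-200],"roll":0,"jaw":10},
    {"dp":[0,0,-200],"roll":0,"jaw":10},
  ],
)

```text
time_s: 3.52
tcp_pos: [0.4814, -0.3154, 0.2329]
eef_rot: [-180.0, 0.4, 161.5]
contact_force: [1.3, -0.2, -4.5]
gripper_width: 0.0271
gripper_force: 45.0
```

```bash
python3 - <<'E'
from h import *;from plant import r
s=r.get_state();c=r.capture("wrist");np.savez("w2.npz",**c);cv2.imwrite("pics/w2.png",c["image"])
print(s["time_s"],s["tcp_pos"],s["eef_rot"],s["contact_force"],s["gripper_width"],s["gripper_force"])
c=r.capture("side");np.savez("s2.npz",**c);cv2.imwrite("pics/s2.png",c["image"])
E
```

```text
3.525 [ 0.48144761 -0.31540449  0.23291638] [-179.97921315    0.41850951  161.49222675] [ 1.26665878 -0.21865024 -4.48602377] 0.02711319471755422 44.96738076210022
```

View pics/s2.png

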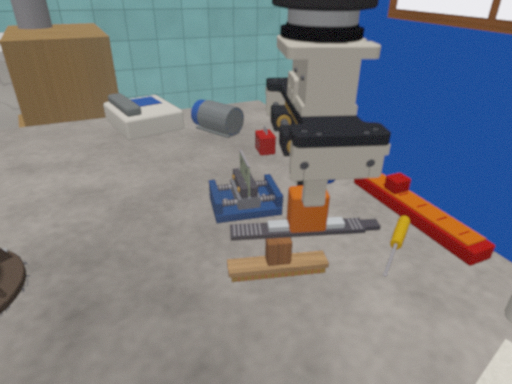

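The side view shows the file held level by its orange grip, at about (305,228). Next I'll carry it towards the plate.

```bash
python3 - <<'E'
from h import *;from plant import r
s=r.get_state();print(dmove(s,[.509,.0673,.205],169.8))
E
```

```text
([92.9, 371.0, 23.0], np.float64(-0.1456))
```

Request:
send_rows(
  steps=[
    {"dp":[10,40,0],"roll":-0.03,"jaw":10},
    {"dp":[24,95,0],"roll":-0.06,"jaw":10},
    {"dp":[38,150,0],"roll":-0.09,"jaw":10},
    {"dp":[52,205,0],"roll":-0.12,"jaw":10},
    {"dp":[66,260,0],"roll":-0.145,"jaw":10},
  ],
  newtons=60,
)

```text
time_s: 4.25
tcp_pos: [0.4982, -0.0454, 0.2266]
eef_rot: [-179.9, -0.2, 169.8]
contact_force: [1.5, 0.9, -3.0]
gripper_width: 0.0268
gripper_force: 60.0
```

```bash
python3 - <<'E'
from h import *;from plant import r
s=r.get_state();print(s["tcp_pos"],s["eef_rot"],dmove(s,[.509,.0673,.205],169.8))
E
```

```text
[ 0.49819544 -0.04536956  0.22655334] [-179.93085165   -0.20577204  169.81812174] ([9.3, 112.8, 21.6], np.float64(0.0003))
```

Request:
send_rows(
  steps=[
    {"dp":[5,50,10],"roll":0,"jaw":10},
    {"dp":[8,95,20],"roll":0,"jaw":10},
    {"dp":[9,111,22],"roll":0,"jaw":10},
    {"dp":[9,111,22],"roll":0,"jaw":10},
  ],
)

```text
time_s: 4.75
tcp_pos: [0.5095, 0.0643, 0.2049]
eef_rot: [-179.9, -0.2, 169.9]
contact_force: [-0.3, -0.0, -2.5]
gripper_width: 0.0271
gripper_force: 60.0
```

```bash
python3 - <<'E'
from h import *;from plant import r
s=r.get_state();print(s["tcp_pos"],s["eef_rot"],dmove(s,[.509,.0673,.185],169.8))
for n in("wrist","side"):
    c=r.capture(n);np.savez(n+"3.npz",**c)
    cv2.imwrite(f"pics/{n}3.png",c["image"])
    a=c["image"] if n=="wrist" else np.hstack([a,c["image"]])
cv2.imwrite("pics/ws3.png",np.vstack([a[:,:512],a[:,512:]])[:, :][:600] if 0 else cv2.resize(a,(800,300),interpolation=3))
E
```

```text
[0.5095375  0.06430786 0.2048897 ] [-1.79879894e+02 -1.73469113e-01  1.69880555e+02] ([1.1, 2.9, 19.9], np.float64(0.0014))
```

View pics/ws3.png

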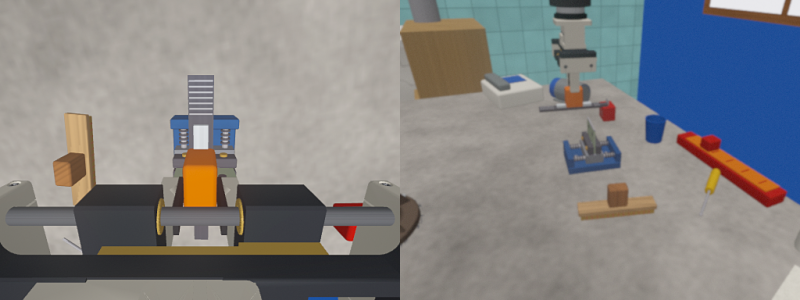

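The wrist view shows the file centred and square over the clamp: blade at column ~201, clamp from 171 to 239 (in 400-wide pixels). The side view shows it level above the plate. Lowering now.

Request:
send_rows(
  steps=[
    {"dp":[0,2,20],"roll":0,"jaw":10},
    {"dp":[0,2,40],"roll":0,"jaw":10},
    {"dp":[0,2,47],"roll":0,"jaw":10},
    {"dp":[0,2,49],"roll":0,"jaw":10},
    {"dp":[0,2,49],"roll":0,"jaw":10},
  ],
)

```text
time_s: 5.48
tcp_pos: [0.5112, 0.0656, 0.1584]
eef_rot: [180.0, 0.0, 169.8]
contact_force: [0.2, 0.3, -2.7]
gripper_width: 0.0266
gripper_force: 60.0
```

Request:
send_rows(
  steps=[
    {"dp":[0,0,2],"roll":0,"jaw":10},
    {"dp":[0,0,3],"roll":0,"jaw":10},
    {"dp":[0,0,3],"roll":0,"jaw":10},
  ],
)

```text
time_s: 5.85
tcp_pos: [0.5108, 0.0659, 0.1548]
eef_rot: [180.0, 0.0, 169.8]
contact_force: [0.1, 0.6, -4.1]
gripper_width: 0.0269
gripper_force: 60.0
```

```bash
python3 - <<'E'
from plant import r
s=r.get_state();print(s["tcp_pos"],s["eef_rot"],s["contact_force"],s["moment"])
E
```

```text
[0.51078538 0.06589284 0.15482665] [1.79996699e+02 2.03032836e-03 1.69797134e+02] [ 0.11181145  0.61950283 -4.13282574] [-0.05971649 -0.00158733  0.06331494]
```

Request:
send_rows(
  steps=[
    {"dp":[0,0,1],"roll":0,"jaw":10},
    {"dp":[0,0,1.5],"roll":0,"jaw":10},
    {"dp":[0,0,1.5],"roll":0,"jaw":10},
  ],
)

```text
time_s: 6.22
tcp_pos: [0.511, 0.0659, 0.1534]
eef_rot: [180.0, 0.0, 169.8]
contact_force: [-0.0, 0.3, -2.1]
gripper_width: 0.0273
gripper_force: 60.0
```

```bash
python3 - <<'E'
from plant import r
s=r.get_state();print(s["tcp_pos"],s["eef_rot"],s["contact_force"],s["moment"])
E
```

```text
[0.51097737 0.06591234 0.15340154] [1.79991176e+02 1.83950936e-02 1.69794284e+02] [-0.03088118  0.34555104 -2.13135333] [ 0.01574714 -0.0471883  -0.05378268]
```

Request:
send_rows(
  steps=[
    {"dp":[0,0,1],"roll":0,"jaw":10},
    {"dp":[0,0,1],"roll":0,"jaw":10},
  ],
)

```text
time_s: 6.48
tcp_pos: [0.5111, 0.0659, 0.1526]
eef_rot: [180.0, 0.0, 169.8]
contact_force: [0.2, -0.6, 0.3]
gripper_width: 0.0271
gripper_force: 60.0
```

Request:
send_rows(
  steps=[
    {"dp":[0,0,1],"roll":0,"jaw":10},
    {"dp":[0,0,1],"roll":0,"jaw":10},
  ],
)

```text
time_s: 6.72
tcp_pos: [0.5112, 0.0659, 0.1517]
eef_rot: [180.0, 0.1, 169.8]
contact_force: [-0.4, 0.4, 3.6]
gripper_width: 0.0268
gripper_force: 60.0
```

Request:
send_rows(
  steps=[
    {"dp":[-10,0,0],"roll":0,"jaw":10},
    {"dp":[-20,0,0],"roll":0,"jaw":10},
    {"dp":[-30,0,0],"roll":0,"jaw":10},
    {"dp":[-40,0,0],"roll":0,"jaw":10},
  ],
)

```text
time_s: 7.22
tcp_pos: [0.5493, 0.0584, 0.1547]
eef_rot: [-180.0, -0.1, 169.9]
contact_force: [-19.7, 4.9, 37.2]
gripper_width: 0.0267
gripper_force: 60.2
```

```bash
python3 - <<'E'
from plant import r
s=r.get_state();print(s["tcp_pos"],s["eef_rot"],s["contact_force"],s["moment"])
E
```

```text
[0.54928034 0.05842156 0.15470176] [-1.79952359e+02 -5.47680108e-02  1.69850784e+02] [-19.65005411   4.87359635  37.22755535] [1.87805867 7.98086811 0.03820277]
```

Request:
send_rows(
  steps=[
    {"dp":[-8,0,-2.5],"roll":0,"jaw":10},
    {"dp":[-16,0,-2.5],"roll":0,"jaw":10},
  ],
)

```text
time_s: 7.48
tcp_pos: [0.566, 0.0558, 0.1531]
eef_rot: [-180.0, -0.1, 169.8]
contact_force: [-0.1, 0.4, -3.7]
gripper_width: 0.0267
gripper_force: 60.0
```

```bash
python3 - <<'E'
from plant import r;import cv2,numpy as np
s=r.get_state();print(s["tcp_pos"],s["eef_rot"],s["contact_force"],s["moment"])
c=r.capture("side");np.savez("s4.npz",**c);cv2.imwrite("pics/s4.png",cv2.resize(c["image"][80:230,160:360],(800,600),interpolation=2))
E
```

```text
[0.56596591 0.05577761 0.15313415] [-1.79990970e+02 -5.41628697e-02  1.69775146e+02] [-0.10880917  0.39092245 -3.68943395] [-0.01792191  0.03011693 -0.01924672]
```

View pics/s4.png

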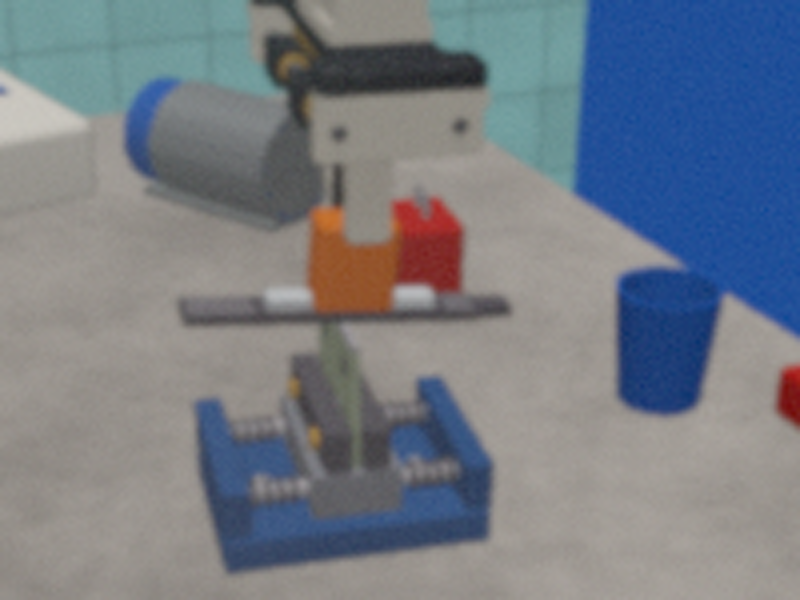

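The close side view shows the blade level just above the plate, still square in the grip. Contact was lost mid-stroke after a hard press (40 N). I'll lift, return clear and redo the stroke with less depth.

Request:
send_rows(
  steps=[
    {"dp":[0,0,-15],"roll":0,"jaw":10},
    {"dp":[20,0,-18],"roll":0,"jaw":10},
    {"dp":[45,0,-18],"roll":0,"jaw":10},
    {"dp":[57,0,-15],"roll":0,"jaw":10},
    {"dp":[57,0,-3],"roll":0,"jaw":10},
  ],
)

```text
time_s: 8.15
tcp_pos: [0.5095, 0.0665, 0.1575]
eef_rot: [179.9, 0.1, 169.9]
contact_force: [0.8, 0.2, -3.8]
gripper_width: 0.0268
gripper_force: 60.0
```

Request:
send_rows(
  steps=[
    {"dp":[0,0,1],"roll":0,"jaw":10},
    {"dp":[0,0,2],"roll":0,"jaw":10},
    {"dp":[0,0,2],"roll":0,"jaw":10},
  ],
)

```text
time_s: 8.52
tcp_pos: [0.5107, 0.0662, 0.1552]
eef_rot: [180.0, 0.1, 169.8]
contact_force: [-0.5, 1.7, 2.2]
gripper_width: 0.027
gripper_force: 60.0
```

Request:
send_rows(
  steps=[
    {"dp":[0,0,1],"roll":0,"jaw":10},
    {"dp":[0,0,1],"roll":0,"jaw":10},
  ],
)

```text
time_s: 8.78
tcp_pos: [0.5105, 0.0662, 0.1543]
eef_rot: [180.0, 0.1, 169.8]
contact_force: [-0.6, 1.7, 4.4]
gripper_width: 0.0267
gripper_force: 60.0
```

```bash
python3 - <<'E'
from h import *;from plant import r
S=dict(np.load("s4.npz"));u=np.array([.984,-.177,0]);v=np.array([.177,.984,0])
c=np.array([.566,.0558,0])+.0018*u
for z in(.125,.128):
  print([proj(S,c+sx*.09*u-.012*v+[0,0,z]).round(1).tolist() for sx in(-1,1)])
c=r.capture("side");cv2.imwrite("pics/s5.png",cv2.resize(c["image"][80:230,160:360],(800,600),interpolation=2));np.savez("s5.npz",**c)
s=r.get_state();c0=np.array([*s["tcp_pos"][:2],0])+.0018*u
print([proj(S,c0+sx*.09*u-.012*v+[0,0,.125]).round(1).tolist() for sx in(-1,1)],s["tcp_pos"],s["contact_force"])
E
```

```text
[[[208.8, 164.3]], [[291.3, 156.5]]]
[[[208.8, 163.0]], [[291.4, 155.2]]]
[[[181.1, 166.8]], [[266.3, 158.8]]] [0.51052215 0.06620624 0.15434807] [-0.79202489  1.54176932  5.49010161]
```

View pics/s5.png

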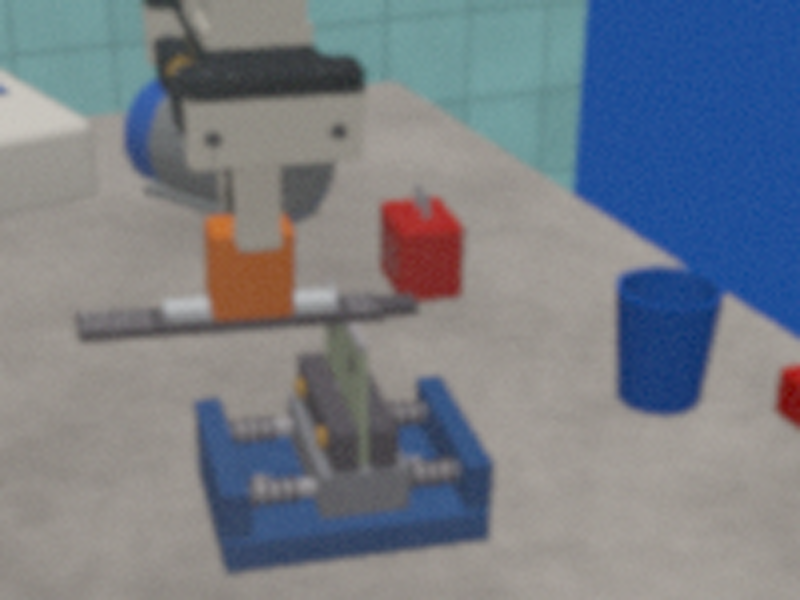

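The close side view shows the blade close to level: bottom from (80,340) to (415,312) in the crop, i.e. about 0.01 rad nose-down. Its front half rests on the plate, so I'll push on.

Request:
send_rows(
  steps=[
    {"dp":[-10,0,0],"roll":0,"jaw":10},
    {"dp":[-20,0,0],"roll":0,"jaw":10},
    {"dp":[-28,0,0],"roll":0,"jaw":10},
  ],
)

```text
time_s: 9.2
tcp_pos: [0.5367, 0.0606, 0.1551]
eef_rot: [-180.0, -0.1, 169.8]
contact_force: [-10.6, 2.4, 18.0]
gripper_width: 0.0264
gripper_force: 60.1
```

Request:
send_rows(
  steps=[
    {"dp":[-8,0,0],"roll":0,"jaw":10},
  ],
)

```text
time_s: 9.32
tcp_pos: [0.5444, 0.0591, 0.1549]
eef_rot: [-179.9, -0.1, 169.8]
contact_force: [-6.4, 0.7, 11.2]
gripper_width: 0.0265
gripper_force: 60.0
```

Request:
send_rows(
  steps=[
    {"dp":[-6,0,0.5],"roll":0,"jaw":10},
  ],
)

```text
time_s: 9.45
tcp_pos: [0.5502, 0.0581, 0.155]
eef_rot: [-179.9, -0.1, 169.8]
contact_force: [1.0, -1.4, -2.0]
gripper_width: 0.0269
gripper_force: 60.0
```

Request:
send_rows(
  steps=[
    {"dp":[-6,0,0.5],"roll":0,"jaw":10},
  ],
)

```text
time_s: 9.57
tcp_pos: [0.5573, 0.0572, 0.1536]
eef_rot: [-180.0, 0.0, 169.8]
contact_force: [-3.8, 1.2, 14.5]
gripper_width: 0.0267
gripper_force: 60.0
```

Request:
send_rows(
  steps=[
    {"dp":[-6,0,0.5],"roll":0,"jaw":10},
  ],
)

```text
time_s: 9.7
tcp_pos: [0.5625, 0.0562, 0.1537]
eef_rot: [-180.0, -0.0, 169.8]
contact_force: [-10.1, 3.9, 21.1]
gripper_width: 0.0271
gripper_force: 60.1
```

Request:
send_rows(
  steps=[
    {"dp":[-6,0,0],"roll":0,"jaw":10},
  ],
)

```text
time_s: 9.82
tcp_pos: [0.5686, 0.0552, 0.1526]
eef_rot: [-180.0, -0.0, 169.8]
contact_force: [-2.5, 1.3, 8.2]
gripper_width: 0.027
gripper_force: 60.0
```

Request:
send_rows(
  steps=[
    {"dp":[-6,0,0.5],"roll":0,"jaw":10},
  ],
)

```text
time_s: 9.95
tcp_pos: [0.5743, 0.054, 0.1518]
eef_rot: [-180.0, -0.1, 169.8]
contact_force: [-4.2, 0.9, 6.6]
gripper_width: 0.027
gripper_force: 60.0
```

Request:
send_rows(
  steps=[
    {"dp":[-6,0,0.5],"roll":0,"jaw":10},
  ],
)

```text
time_s: 10.07
tcp_pos: [0.58, 0.0528, 0.151]
eef_rot: [-179.9, -0.1, 169.8]
contact_force: [-3.2, 1.0, 4.0]
gripper_width: 0.0269
gripper_force: 60.0
```

Request:
send_rows(
  steps=[
    {"dp":[-6,0,0.8],"roll":0,"jaw":10},
  ],
)

```text
time_s: 10.2
tcp_pos: [0.5862, 0.0518, 0.15]
eef_rot: [-180.0, -0.1, 169.8]
contact_force: [-2.8, 0.5, 3.2]
gripper_width: 0.0266
gripper_force: 60.0
```

Request:
send_rows(
  steps=[
    {"dp":[-6,0,0.8],"roll":0,"jaw":10},
  ],
)

```text
time_s: 10.32
tcp_pos: [0.5924, 0.0508, 0.1491]
eef_rot: [-180.0, -0.1, 169.8]
contact_force: [-1.4, 0.3, 1.6]
gripper_width: 0.0265
gripper_force: 60.0
```

Request:
send_rows(
  steps=[
    {"dp":[-5,0,0.8],"roll":0,"jaw":10},
  ],
)

```text
time_s: 10.45
tcp_pos: [0.5976, 0.0501, 0.1483]
eef_rot: [-180.0, -0.0, 169.8]
contact_force: [-2.7, -0.0, 1.5]
gripper_width: 0.0269
gripper_force: 60.0
```

```bash
python3 - <<'E'
from h import *;from plant import r
c=r.capture("side");S=dict(np.load("s4.npz"));u=np.array([.984,-.177,0]);v=np.array([.177,.984,0])
cv2.imwrite("pics/s6.png",cv2.resize(c["image"][80:230,160:360],(800,600),interpolation=2))
s=r.get_state();c0=np.array([*s["tcp_pos"][:2],0])+.0018*u
print([proj(S,c0+sx*.09*u-.012*v+[0,0,.125]).round(1).tolist() for sx in(-1,1)],s["tcp_pos"],s["contact_force"])
E
```

```text
[[[224.4, 162.8]], [[305.4, 155.2]]] [0.59809506 0.05000988 0.14824709] [-0.8853842   0.88769342  1.60873337]
```

View pics/s6.png

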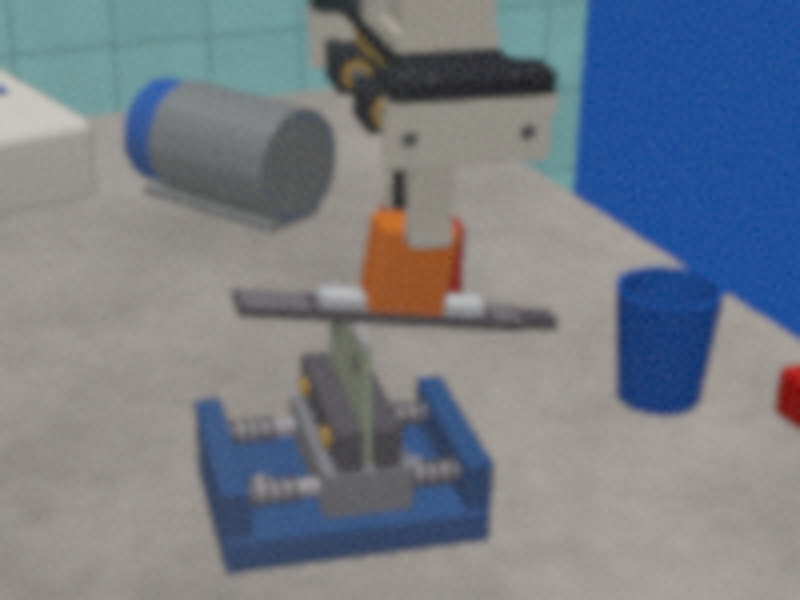

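The close side view shows the rear half on the edge, with the file tilted about 0.15 rad nose-down: it is pivoting in the pads. I'll lift clear, return, and level it again by pressing the front half on the edge.

Request:
send_rows(
  steps=[
    {"dp":[0,0,-14],"roll":0,"jaw":10},
    {"dp":[0,0,-30],"roll":0,"jaw":10},
    {"dp":[0,0,-30],"roll":0,"jaw":10},
  ],
)

```text
time_s: 10.88
tcp_pos: [0.5987, 0.0506, 0.1812]
eef_rot: [179.9, 0.2, 169.8]
contact_force: [-0.0, 0.3, -3.7]
gripper_width: 0.0271
gripper_force: 60.0
```

Request:
send_rows(
  steps=[
    {"dp":[30,0,0],"roll":0,"jaw":10},
    {"dp":[70,0,0],"roll":0,"jaw":10},
    {"dp":[100,0,0],"roll":0,"jaw":10},
    {"dp":[100,0,8],"roll":0,"jaw":10},
    {"dp":[100,0,12],"roll":0,"jaw":10},
  ],
)

```text
time_s: 11.5
tcp_pos: [0.4991, 0.0681, 0.1667]
eef_rot: [180.0, 0.0, 169.8]
contact_force: [0.8, 0.4, -2.4]
gripper_width: 0.0267
gripper_force: 60.0
```

Request:
send_rows(
  steps=[
    {"dp":[0,0,2],"roll":0,"jaw":10},
    {"dp":[0,0,4],"roll":0,"jaw":10},
  ],
)

```text
time_s: 11.75
tcp_pos: [0.4995, 0.0678, 0.1625]
eef_rot: [-180.0, -0.0, 169.8]
contact_force: [0.7, 0.2, -3.4]
gripper_width: 0.0271
gripper_force: 60.0
```

Request:
send_rows(
  steps=[
    {"dp":[0,0,1.5],"roll":0,"jaw":10},
    {"dp":[0,0,3],"roll":0,"jaw":10},
  ],
)

```text
time_s: 12.0
tcp_pos: [0.4993, 0.0679, 0.1599]
eef_rot: [-180.0, 0.0, 169.8]
contact_force: [-0.6, -0.3, -1.4]
gripper_width: 0.0271
gripper_force: 60.0
```

Request:
send_rows(
  steps=[
    {"dp":[0,0,1],"roll":0,"jaw":10},
    {"dp":[0,0,2],"roll":0,"jaw":10},
  ],
)

```text
time_s: 12.25
tcp_pos: [0.4995, 0.068, 0.1584]
eef_rot: [180.0, 0.1, 169.8]
contact_force: [-1.0, -0.2, 1.8]
gripper_width: 0.0268
gripper_force: 60.0
```

Request:
send_rows(
  steps=[
    {"dp":[0,0,1],"roll":0,"jaw":10},
    {"dp":[0,0,2],"roll":0,"jaw":10},
  ],
)

```text
time_s: 12.5
tcp_pos: [0.4995, 0.0681, 0.1565]
eef_rot: [180.0, 0.1, 169.8]
contact_force: [-1.8, -1.1, 6.5]
gripper_width: 0.0266
gripper_force: 60.0
```

Request:
send_rows(
  steps=[
    {"dp":[0,0,1],"roll":0,"jaw":10},
    {"dp":[0,0,2],"roll":0,"jaw":10},
  ],
)

```text
time_s: 12.75
tcp_pos: [0.4997, 0.0681, 0.1547]
eef_rot: [180.0, 0.1, 169.8]
contact_force: [-2.7, -1.3, 7.2]
gripper_width: 0.0269
gripper_force: 60.0
```

```bash
cat > look.py <<'E'
from h import *;from plant import r
# file pitch from the side view: dark/bright blade bottom edge traced left and right of the plate
s=r.get_state();c=r.capture("side");u=np.array([.984,-.177,0]);v=np.array([.177,.984,0])
P=np.array([*s["tcp_pos"][:2],0])+.0018*u
L,Rr=[proj(c,P+k*.09*u-.012*v+[0,0,.125])[0] for k in(-1,1)]
g=cv2.cvtColor(c["image"],cv2.COLOR_BGR2GRAY).astype(float)
pts=[]
for x in list(range(int(L[0])+4,int(L[0])+34)):
    y0=L[1]+(Rr[1]-L[1])*(x-L[0])/(Rr[0]-L[0]);a=int(y0-9)
    col=g[a:int(y0+10),x];d=np.diff(col);i=int(np.argmax(d));pts.append((x,a+i+.5))
p=np.array(pts);f=np.polyfit(p[:,0],p[:,1],1);f=np.polyfit(*p[abs(np.polyval(f,p[:,0])-p[:,1])<1.5].T,1)
lev=(Rr[1]-L[1])/(Rr[0]-L[0]);print("nose-down rad ~",(f[0]-lev)*(Rr[0]-L[0])/.43/180, s["tcp_pos"],s["contact_force"])
E
python3 look.py
```

```text
nose-down rad ~ 0.022273890249704564 [0.49971488 0.06811783 0.15469134] [-2.6841595  -1.2892448   7.23983282]
```

Request:
send_rows(
  steps=[
    {"dp":[0,0,1.5],"roll":0,"jaw":10},
    {"dp":[0,0,3],"roll":0,"jaw":10},
    {"dp":[0,0,3],"roll":0,"jaw":10},
    {"dp":[0,0,1.2],"roll":0,"jaw":10},
    {"dp":[0,0,1.2],"roll":0,"jaw":10},
  ],
)

```text
time_s: 13.42
tcp_pos: [0.4991, 0.0681, 0.1529]
eef_rot: [180.0, 0.0, 169.8]
contact_force: [-1.6, 0.5, 3.9]
gripper_width: 0.0271
gripper_force: 60.0
```

```bash
python3 look.py
```

```text
nose-down rad ~ -0.0025866541075618 [0.4990723  0.06807188 0.15292345] [-1.5502024   0.49053921  3.88618472]
```

Request:
send_rows(
  steps=[
    {"dp":[-10,0,-0.5],"roll":0,"jaw":10},
    {"dp":[-20,0,-0.8],"roll":0,"jaw":10},
  ],
)

```text
time_s: 13.72
tcp_pos: [0.5183, 0.0644, 0.1537]
eef_rot: [-180.0, -0.1, 169.8]
contact_force: [-6.0, 1.6, 9.3]
gripper_width: 0.0272
gripper_force: 60.0
```

Request:
send_rows(
  steps=[
    {"dp":[-8,0,-0.5],"roll":0,"jaw":10},
  ],
)

```text
time_s: 13.85
tcp_pos: [0.5262, 0.0629, 0.1541]
eef_rot: [-180.0, -0.1, 169.8]
contact_force: [-7.0, 1.8, 8.2]
gripper_width: 0.0269
gripper_force: 60.0
```

Request:
send_rows(
  steps=[
    {"dp":[-8,0,-0.5],"roll":0,"jaw":10},
  ],
)

```text
time_s: 13.98
tcp_pos: [0.5339, 0.0615, 0.1544]
eef_rot: [-180.0, -0.1, 169.8]
contact_force: [-4.7, 1.2, 4.3]
gripper_width: 0.0266
gripper_force: 60.0
```

Request:
send_rows(
  steps=[
    {"dp":[-7,0,-0.2],"roll":0,"jaw":10},
  ],
)

```text
time_s: 14.1
tcp_pos: [0.5409, 0.0602, 0.1542]
eef_rot: [-180.0, -0.1, 169.8]
contact_force: [-2.2, -0.0, 0.4]
gripper_width: 0.0268
gripper_force: 60.0
```

Net force is now about 4 N, which is what I want. I'll keep it there by easing down.

Request:
send_rows(
  steps=[
    {"dp":[-6,0,0.4],"roll":0,"jaw":10},
  ],
)

```text
time_s: 14.22
tcp_pos: [0.5468, 0.0591, 0.1544]
eef_rot: [-180.0, -0.1, 169.8]
contact_force: [1.5, -1.1, -3.6]
gripper_width: 0.027
gripper_force: 60.0
```

Request:
send_rows(
  steps=[
    {"dp":[-6,0,0.5],"roll":0,"jaw":10},
  ],
)

```text
time_s: 14.35
tcp_pos: [0.5534, 0.0582, 0.1533]
eef_rot: [180.0, -0.0, 169.8]
contact_force: [-1.3, 2.1, 3.0]
gripper_width: 0.0274
gripper_force: 60.0
```

Request:
send_rows(
  steps=[
    {"dp":[-5,0,0.3],"roll":0,"jaw":10},
  ],
)

```text
time_s: 14.48
tcp_pos: [0.5584, 0.0573, 0.1534]
eef_rot: [-180.0, -0.0, 169.8]
contact_force: [-5.5, 2.0, 8.3]
gripper_width: 0.0266
gripper_force: 60.0
```

Request:
send_rows(
  steps=[
    {"dp":[-5,0,0.3],"roll":0,"jaw":10},
  ],
)

```text
time_s: 14.6
tcp_pos: [0.5631, 0.0564, 0.153]
eef_rot: [-180.0, -0.0, 169.8]
contact_force: [-2.4, 2.2, 3.8]
gripper_width: 0.0269
gripper_force: 60.0
```

Request:
send_rows(
  steps=[
    {"dp":[-5,0,0.3],"roll":0,"jaw":10},
  ],
)

```text
time_s: 14.72
tcp_pos: [0.5679, 0.0554, 0.1527]
eef_rot: [-180.0, -0.0, 169.8]
contact_force: [-3.5, 0.3, 3.0]
gripper_width: 0.027
gripper_force: 60.0
```

Request:
send_rows(
  steps=[
    {"dp":[-6,0,0.4],"roll":0,"jaw":10},
  ],
)

```text
time_s: 14.85
tcp_pos: [0.5739, 0.0543, 0.1523]
eef_rot: [-180.0, -0.0, 169.8]
contact_force: [-2.8, 1.1, 2.3]
gripper_width: 0.027
gripper_force: 60.0
```

Request:
send_rows(
  steps=[
    {"dp":[-6,0,0.5],"roll":0,"jaw":10},
  ],
)

```text
time_s: 14.98
tcp_pos: [0.58, 0.0533, 0.1518]
eef_rot: [-180.0, -0.0, 169.8]
contact_force: [-3.0, 0.8, 2.0]
gripper_width: 0.027
gripper_force: 60.0
```

Request:
send_rows(
  steps=[
    {"dp":[-6,0,0.6],"roll":0,"jaw":10},
  ],
)

```text
time_s: 15.1
tcp_pos: [0.5859, 0.0522, 0.1512]
eef_rot: [-180.0, -0.0, 169.8]
contact_force: [-2.1, 0.7, 1.4]
gripper_width: 0.027
gripper_force: 60.0
```

Request:
send_rows(
  steps=[
    {"dp":[-6,0,0.7],"roll":0,"jaw":10},
  ],
)

```text
time_s: 15.22
tcp_pos: [0.5918, 0.0512, 0.1506]
eef_rot: [-180.0, -0.0, 169.8]
contact_force: [-2.7, 1.0, 1.9]
gripper_width: 0.0271
gripper_force: 60.0
```

```bash
python3 look.py
```

```text
nose-down rad ~ 0.0987214983398175 [0.59184617 0.05116404 0.15057622] [-2.74415115  1.00793371  1.93268466]
```

That was a clean stroke (tilt about 0.1 rad at the end). I'll lift and do one more the same way.

Request:
send_rows(
  steps=[
    {"dp":[0,0,-14],"roll":0,"jaw":10},
    {"dp":[0,0,-28],"roll":0,"jaw":10},
    {"dp":[0,0,-28],"roll":0,"jaw":10},
  ],
)

```text
time_s: 15.65
tcp_pos: [0.5926, 0.0517, 0.1806]
eef_rot: [179.9, 0.2, 169.8]
contact_force: [-0.1, 0.2, -4.8]
gripper_width: 0.0267
gripper_force: 60.0
```

Request:
send_rows(
  steps=[
    {"dp":[30,0,0],"roll":0,"jaw":10},
    {"dp":[65,0,0],"roll":0,"jaw":10},
    {"dp":[93,0,0],"roll":0,"jaw":10},
    {"dp":[93,0,8],"roll":0,"jaw":10},
    {"dp":[93,0,15],"roll":0,"jaw":10},
  ],
)

```text
time_s: 16.27
tcp_pos: [0.5003, 0.068, 0.1635]
eef_rot: [180.0, 0.0, 169.8]
contact_force: [0.2, -0.2, -3.2]
gripper_width: 0.0268
gripper_force: 60.0
```

Request:
send_rows(
  steps=[
    {"dp":[0,0,2.5],"roll":0,"jaw":10},
    {"dp":[0,0,5],"roll":0,"jaw":10},
  ],
)

```text
time_s: 16.52
tcp_pos: [0.5004, 0.0677, 0.1582]
eef_rot: [-180.0, -0.0, 169.8]
contact_force: [0.5, -0.5, -2.9]
gripper_width: 0.0266
gripper_force: 60.0
```

Request:
send_rows(
  steps=[
    {"dp":[0,0,1],"roll":0,"jaw":10},
    {"dp":[0,0,2],"roll":0,"jaw":10},
  ],
)

```text
time_s: 16.77
tcp_pos: [0.5002, 0.0678, 0.1566]
eef_rot: [-180.0, -0.0, 169.8]
contact_force: [0.6, 0.6, -2.8]
gripper_width: 0.0269
gripper_force: 60.0
```

Request:
send_rows(
  steps=[
    {"dp":[0,0,1],"roll":0,"jaw":10},
    {"dp":[0,0,2],"roll":0,"jaw":10},
  ],
)

```text
time_s: 17.02
tcp_pos: [0.5002, 0.0678, 0.1549]
eef_rot: [180.0, 0.0, 169.8]
contact_force: [-0.3, -0.3, 0.4]
gripper_width: 0.0267
gripper_force: 60.0
```

Request:
send_rows(
  steps=[
    {"dp":[0,0,1],"roll":0,"jaw":10},
    {"dp":[0,0,2],"roll":0,"jaw":10},
    {"dp":[0,0,3],"roll":0,"jaw":10},
    {"dp":[0,0,3],"roll":0,"jaw":10},
  ],
)

```text
time_s: 17.52
tcp_pos: [0.5005, 0.0679, 0.1522]
eef_rot: [180.0, 0.1, 169.8]
contact_force: [-0.9, 0.4, 4.1]
gripper_width: 0.027
gripper_force: 60.0
```

```bash
python3 look.py
```

```text
nose-down rad ~ -0.02303360324329896 [0.50047427 0.06788846 0.1521874 ] [-0.93009918  0.42494755  4.09212489]
```

Request:
send_rows(
  steps=[
    {"dp":[-10,0,-0.3],"roll":0,"jaw":10},
    {"dp":[-19,0,-0.5],"roll":0,"jaw":10},
  ],
)

```text
time_s: 17.82
tcp_pos: [0.518, 0.0644, 0.1529]
eef_rot: [-180.0, -0.1, 169.8]
contact_force: [-9.8, 2.0, 16.5]
gripper_width: 0.0268
gripper_force: 60.0
```

Request:
send_rows(
  steps=[
    {"dp":[-8,0,-0.5],"roll":0,"jaw":10},
  ],
)

```text
time_s: 17.95
tcp_pos: [0.5257, 0.0629, 0.1537]
eef_rot: [-180.0, -0.1, 169.8]
contact_force: [-10.8, 2.5, 17.2]
gripper_width: 0.0269
gripper_force: 60.0
```

Request:
send_rows(
  steps=[
    {"dp":[-8,0,-0.5],"roll":0,"jaw":10},
  ],
)

```text
time_s: 18.08
tcp_pos: [0.5335, 0.0615, 0.1542]
eef_rot: [-180.0, -0.1, 169.8]
contact_force: [-9.4, 2.5, 14.0]
gripper_width: 0.027
gripper_force: 60.0
```

Request:
send_rows(
  steps=[
    {"dp":[-7,0,-0.5],"roll":0,"jaw":10},
  ],
)

```text
time_s: 18.2
tcp_pos: [0.5404, 0.0603, 0.1542]
eef_rot: [-180.0, -0.1, 169.8]
contact_force: [-6.2, 1.2, 8.6]
gripper_width: 0.0269
gripper_force: 60.0
```

Request:
send_rows(
  steps=[
    {"dp":[-6,0,0],"roll":0,"jaw":10},
  ],
)

```text
time_s: 18.32
tcp_pos: [0.5463, 0.0593, 0.1543]
eef_rot: [-180.0, -0.1, 169.8]
contact_force: [0.3, -0.6, -3.3]
gripper_width: 0.0268
gripper_force: 60.0
```

Request:
send_rows(
  steps=[
    {"dp":[-6,0,0.2],"roll":0,"jaw":10},
  ],
)

```text
time_s: 18.45
tcp_pos: [0.5531, 0.0583, 0.1535]
eef_rot: [180.0, -0.0, 169.8]
contact_force: [-2.1, 0.9, 5.1]
gripper_width: 0.0272
gripper_force: 60.0
```

Request:
send_rows(
  steps=[
    {"dp":[-5,0,0.2],"roll":0,"jaw":10},
  ],
)

```text
time_s: 18.58
tcp_pos: [0.5576, 0.0573, 0.1536]
eef_rot: [-180.0, -0.1, 169.8]
contact_force: [-2.6, 1.3, -0.5]
gripper_width: 0.0267
gripper_force: 60.0
```

Request:
send_rows(
  steps=[
    {"dp":[-5,0,0.3],"roll":0,"jaw":10},
  ],
)

```text
time_s: 18.7
tcp_pos: [0.5632, 0.0564, 0.153]
eef_rot: [-180.0, -0.0, 169.8]
contact_force: [-3.3, -0.2, 5.7]
gripper_width: 0.0269
gripper_force: 60.0
```

Request:
send_rows(
  steps=[
    {"dp":[-5,0,0.3],"roll":0,"jaw":10},
  ],
)

```text
time_s: 18.82
tcp_pos: [0.5674, 0.0555, 0.1527]
eef_rot: [-180.0, -0.1, 169.8]
contact_force: [-6.2, 1.5, 8.9]
gripper_width: 0.0268
gripper_force: 60.0
```

Request:
send_rows(
  steps=[
    {"dp":[-6,0,0.4],"roll":0,"jaw":10},
  ],
)

```text
time_s: 18.95
tcp_pos: [0.5732, 0.0543, 0.1521]
eef_rot: [-180.0, -0.1, 169.8]
contact_force: [-5.2, 1.1, 5.5]
gripper_width: 0.0268
gripper_force: 60.0
```

Request:
send_rows(
  steps=[
    {"dp":[-6,0,0.5],"roll":0,"jaw":10},
  ],
)

```text
time_s: 19.08
tcp_pos: [0.5791, 0.0532, 0.1515]
eef_rot: [-180.0, -0.1, 169.8]
contact_force: [-5.3, 0.8, 5.8]
gripper_width: 0.0267
gripper_force: 60.0
```

Request:
send_rows(
  steps=[
    {"dp":[-6,0,0.6],"roll":0,"jaw":10},
  ],
)

```text
time_s: 19.2
tcp_pos: [0.5849, 0.0521, 0.1508]
eef_rot: [-180.0, -0.1, 169.8]
contact_force: [-4.7, 1.4, 6.2]
gripper_width: 0.0269
gripper_force: 60.0
```

Request:
send_rows(
  steps=[
    {"dp":[-6,0,0.7],"roll":0,"jaw":10},
  ],
)

```text
time_s: 19.32
tcp_pos: [0.5909, 0.051, 0.1501]
eef_rot: [-180.0, -0.1, 169.8]
contact_force: [-4.0, 0.7, 5.3]
gripper_width: 0.0268
gripper_force: 60.0
```

```bash
python3 look.py
```

```text
nose-down rad ~ 0.09306435934295797 [0.59086843 0.05099714 0.15008447] [-4.02662321  0.72395295  5.32052932]
```

Three strokes are done. Next I'll lift and carry the file back to its original open spot.

Request:
send_rows(
  steps=[
    {"dp":[0,0,-20],"roll":0,"jaw":10},
    {"dp":[0,0,-50],"roll":0,"jaw":10},
    {"dp":[0,0,-80],"roll":0,"jaw":10},
    {"dp":[0,0,-80],"roll":0,"jaw":10},
  ],
)

```text
time_s: 19.88
tcp_pos: [0.5928, 0.0516, 0.2316]
eef_rot: [179.9, 0.2, 169.8]
contact_force: [-0.2, -0.4, -3.8]
gripper_width: 0.0267
gripper_force: 60.0
```

```bash
python3 - <<'E'
from h import *;from plant import r
s=r.get_state();print(s["tcp_pos"],dmove(s,[.48,-.330,.22],161.5))
E
```

```text
[0.59276394 0.05158111 0.23164854] ([43.3, -395.5, 11.6], np.float64(0.1446))
```

Request:
send_rows(
  steps=[
    {"dp":[4,-40,0],"roll":0.03,"jaw":10},
    {"dp":[10,-95,0],"roll":0.06,"jaw":10},
    {"dp":[17,-150,0],"roll":0.09,"jaw":10},
    {"dp":[23,-205,0],"roll":0.12,"jaw":10},
    {"dp":[29,-260,0],"roll":0.145,"jaw":10},
  ],
)

```text
time_s: 20.5
tcp_pos: [0.5154, -0.2007, 0.2283]
eef_rot: [180.0, -0.1, 161.4]
contact_force: [1.5, -1.1, -4.1]
gripper_width: 0.027
gripper_force: 60.0
```

```bash
python3 - <<'E'
from h import *;from plant import r
s=r.get_state();print(s["tcp_pos"],dmove(s,[.48,-.330,.06],161.5))
E
```

```text
[ 0.51544234 -0.20069047  0.22829439] ([-7.6, -133.9, 168.3], np.float64(-0.0013))
```

Request:
send_rows(
  steps=[
    {"dp":[-3,-55,0],"roll":0,"jaw":10},
    {"dp":[-6,-105,0],"roll":0,"jaw":10},
    {"dp":[-8,-130,0],"roll":0,"jaw":10},
    {"dp":[-8,-130,30],"roll":0,"jaw":10},
    {"dp":[-8,-130,70],"roll":0,"jaw":10},
  ],
)

```text
time_s: 21.12
tcp_pos: [0.4826, -0.3256, 0.1582]
eef_rot: [180.0, -0.0, 161.4]
contact_force: [0.9, -0.7, -3.7]
gripper_width: 0.0266
gripper_force: 60.0
```

Request:
send_rows(
  steps=[
    {"dp":[0,0,40],"roll":0,"jaw":10},
    {"dp":[0,0,75],"roll":0,"jaw":10},
    {"dp":[0,0,105],"roll":0,"jaw":10},
    {"dp":[0,0,115],"roll":0,"jaw":10},
    {"dp":[0,0,115],"roll":0,"jaw":10},
  ],
)

```text
time_s: 21.75
tcp_pos: [0.4825, -0.3251, 0.0444]
eef_rot: [-180.0, -0.1, 161.5]
contact_force: [-0.1, -0.1, -3.9]
gripper_width: 0.0268
gripper_force: 60.0
```

Request:
send_rows(
  steps=[
    {"dp":[0,0,4],"roll":0,"jaw":10},
    {"dp":[0,0,7],"roll":0,"jaw":10},
    {"dp":[0,0,9],"roll":0,"jaw":10},
    {"dp":[0,0,9],"roll":0,"jaw":10},
  ],
)

```text
time_s: 22.25
tcp_pos: [0.4832, -0.3252, 0.0366]
eef_rot: [-180.0, 0.0, 161.5]
contact_force: [0.0, -1.0, -2.9]
gripper_width: 0.0271
gripper_force: 60.0
```

Request:
send_rows(
  steps=[
    {"dp":[0,0,1.5],"roll":0,"jaw":10},
    {"dp":[0,0,3],"roll":0,"jaw":10},
  ],
)

```text
time_s: 22.5
tcp_pos: [0.4832, -0.3253, 0.0335]
eef_rot: [180.0, 0.0, 161.5]
contact_force: [0.2, -0.8, -3.2]
gripper_width: 0.0265
gripper_force: 60.0
```

Request:
send_rows(
  steps=[
    {"dp":[0,0,1],"roll":0,"jaw":10},
    {"dp":[0,0,2],"roll":0,"jaw":10},
  ],
)

```text
time_s: 22.75
tcp_pos: [0.4831, -0.3253, 0.0314]
eef_rot: [-180.0, -0.0, 161.5]
contact_force: [-1.5, 1.1, -2.2]
gripper_width: 0.0268
gripper_force: 60.0
```

Request:
send_rows(
  steps=[
    {"dp":[0,0,1],"roll":0,"jaw":10},
    {"dp":[0,0,2],"roll":0,"jaw":10},
  ],
)

```text
time_s: 23.0
tcp_pos: [0.4829, -0.3253, 0.0296]
eef_rot: [-180.0, -0.0, 161.5]
contact_force: [-2.2, 0.8, 1.3]
gripper_width: 0.027
gripper_force: 60.0
```

Request:
send_rows(
  steps=[
    {"dp":[0,0,1],"roll":0,"jaw":10},
    {"dp":[0,0,2],"roll":0,"jaw":10},
  ],
)

```text
time_s: 23.25
tcp_pos: [0.4826, -0.3251, 0.028]
eef_rot: [-180.0, -0.1, 161.5]
contact_force: [-7.1, 5.7, 14.7]
gripper_width: 0.0268
gripper_force: 60.0
```

Request:
send_rows(
  steps=[
    {"dp":[0,0,-0.7],"roll":0,"jaw":10},
    {"dp":[0,0,-0.7],"roll":0,"jaw":36},
    {"dp":[0,0,-0.7],"roll":0,"jaw":45},
    {"dp":[0,0,-0.7],"roll":0,"jaw":60},
    {"dp":[0,0,-0.7],"roll":0,"jaw":75},
  ],
)

```text
time_s: 23.88
tcp_pos: [0.4833, -0.3253, 0.0281]
eef_rot: [-180.0, 0.0, 161.5]
contact_force: [0.2, 0.1, -0.7]
gripper_width: 0.054
gripper_force: 0.0
```

Request:
send_rows(
  steps=[
    {"dp":[0,0,0],"roll":0,"jaw":90},
    {"dp":[0,0,0],"roll":0,"jaw":90},
    {"dp":[0,0,0],"roll":0,"jaw":90},
    {"dp":[0,0,0],"roll":0,"jaw":90},
    {"dp":[0,0,-10],"roll":0,"jaw":90},
  ],
)

```text
time_s: 24.5
tcp_pos: [0.4826, -0.3251, 0.0379]
eef_rot: [-180.0, -0.1, 161.5]
contact_force: [-0.0, -0.7, 1.1]
gripper_width: 0.0786
gripper_force: 0.0
```

Request:
send_rows(
  steps=[
    {"dp":[0,0,-40],"roll":0,"jaw":90},
    {"dp":[0,0,-90],"roll":0,"jaw":90},
    {"dp":[0,0,-140],"roll":0,"jaw":90},
    {"dp":[0,0,-180],"roll":0,"jaw":90},
    {"dp":[0,0,-180],"roll":0,"jaw":90},
  ],
)

```text
time_s: 25.12
tcp_pos: [0.4849, -0.3261, 0.223]
eef_rot: [-180.0, 0.4, 161.5]
contact_force: [-0.3, 0.2, -1.1]
gripper_width: 0.079
gripper_force: 0.0
```

```bash
python3 - <<'E'
from plant import r;import cv2
cv2.imwrite("pics/end.png",r.capture("side")["image"])
E
```

```text
(no output)
```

View pics/end.png

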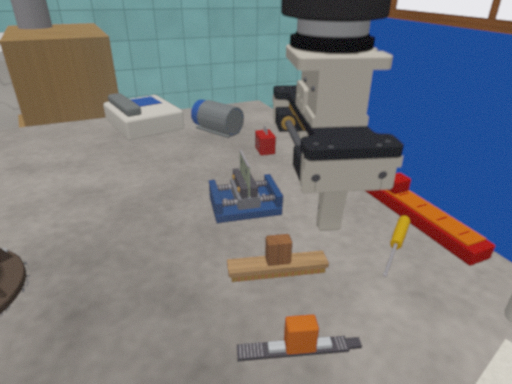

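The side view shows the file lying flat and released at about (300,345). The brush is still at (278,262) and the plate is back home in the clamp.

```bash
python3 -c "
from plant import r
print(r.close_job())"
```

```text
the job is handed in; nothing more can be done
None
```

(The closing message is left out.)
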